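Set the preset counter to 3-1-2 and load it

ROBOT

A 6-joint arm with a two-finger parallel gripper is mounted at the origin on the work surface. World frame = base frame: x ahead of the robot, y to its left, z up, the work surface at z = 0. Lengths are in m, angles in degrees, forces in N, time in s.
With the tool pointing down it reaches from about 0.3 to 0.75 m from the base axis. Payload 8.5 kg.
Tool frame: the origin (TCP) lies on the mounting face of the last link; the fingertips stand 173 mm ahead of it and the grasp point (between the pads) lies 155 mm ahead of it (env.tips_ahead is the distance from the TCP to the fingertips, in m); z points along the fingers, x is the direction in which the jaws open and shut, and the axes are right-handed (so a half turn about z gives the same grasp; the last joint's range is limited). The gripper opens to 85 mm and grips with 20 to 120 N. Pads are 22 mm wide; open, the fingers measure 114 mm over their backs; the gripper's body (76 mm by 85 mm) begins 54 mm behind the grasp point. The pads swing forward as they close: fully open they stand 13 mm farther back than shut.
Start: joints at [-83.612, 21.807, 74.336, -0, 83.858, -12.336], TCP at [0.177, -0.521, 0.405] pointing down, gripper open.
Joint ranges: [-178.18, 178.18], [-50.72, 133.34], [12.68, 142.11], [-81.47, 261.47], [9.98, 163.14], [-165.26, 165.26]. Speed limits (degrees/s): [136.94, 136.94, 180, 180, 180, 180].

INTERFACE

Orientations are given as a 3x3 rotation matrix whose columns are the frame's x, y, z axes.
In Python, from rig import env gives the robot as it stands. The module is installed in compiled form; this text tells all that it offers.
- The arm moves only by the tool step_arm, never from a script. Its argument "increments" is a list of rows, each an object of numbers: "x", "y", "z": the shift along the tool's x, y, z in cm; "wx", "wy", "wz": the turn, a rotation vector about the tool's x, y, z in rad; "gripper": the finger opening in cm, from 0 to 8.54. A call has 1 to 20 rows; each row shifts and turns the commanded pose from where the row before left it, along the tool's axes as they then stand; what a row does not reach is not made up. A row lasts 1/10 s, in which the tool goes at most 50 mm and 8.59 degrees, less where a joint would pass 70% of its speed; a pose out of reach is approached as far as the arm can. A call with a gripper value outside its range is refused whole. The fingers move at their own pace and stop on an object; "newtons" is the grip in N (left out, the last holds). Time passes only in rows, so rows that do not move let the fingers close. It gives the time, the measured TCP pose, the force and the opening at its end, in the units of the state.
- env.observe(): the state, without advancing time (a new reading comes with each control period).
- env.get_image(name): name is "scene" or "top"; returns a dict with "color" (480x640x3 uint8, blue, green, red), "camera_matrix" (3x3 intrinsics, pixels), "rvec" (rotation vector, rad) and "tvec" (3), from world to camera coordinates, as OpenCV has them. Camera axes: x right, y down, z forward; pixel columns grow to the right and rows downward; lengths in m; the calibration is good to about 2 mm. A picture is of the moment at which its call begins. There is no depth.
- env.close_job(): hands the job in, once; it reports no verdict.
The state is a dict: "time_s": time; "q": joint angles; "qvel": joint speeds; "joint_efforts": joint torques, N m; "position": TCP position; "tool_rot": TCP orientation; "ft_force": force on the tool from outside, world axes, zero at the start; "wrist_torque": the same for the moment, N m; "grip_width": finger opening in m.
Only numpy, scipy, OpenCV 4.12 (cv2) and the standard library are available. Lean on these libraries where they do the work, as an engineer would, in place of code of your own. Each camera call takes 0.05 s, during which the arm holds its last target. There are 200 camera calls.

TASK

Dial the code 3-1-2 on the counter's three thumbwheels, left to right as seen from its front edge, rolling each wheel with gentle finger pressure until it rests in its click. Then press the load button gently fully down and let it come up again; leave the wheels on the code and the other things on the bench where they are.

Things in the scene. Friction and masses are not known exactly. Their poses are not given: they have to be found in the camera images.
- counter: Bench preset counter: grey box 190 deep (x), 244 wide (y), white top panel 60 mm above the bench; it stands fast. Origin: centre of its underside; x from the front edge (thumbwheels) to the rear (dark display), y to the operator's left, z up. Over 25 N on it, its wheels or button, even as a knock, damages it: touch down slowly (6 mm/s) and work with 5 to 12 N.
- wheel1_top (a point): Top of the left wheel's rim (first digit), 68 mm above the bench; fixed to the counter, does not turn; axes as the counter's. All three black wheels are alike: radius 22, rim 16 wide, knurled, axle along the counter's y, rim 8 proud of the panel, centres 30 apart: 14 mm gaps between rims. A 4 mm white index line crosses each rim; nothing on a rim can be hooked.
- wheel2_top (a point): Top of the middle wheel's rim (second digit), fixed to the counter. Five black marks on the grey frame left of each wheel show where its index line stands, seen from above, on digits 0 to 4: 14 and 7.5 mm to the front of this point, at it, 7.5 and 14 mm to the rear. A black dot lies at the 0 end.
- wheel3_top (a point): Top of the right wheel's rim (third digit), next to the load button, fixed to the counter. Wheels are rolled by a shut fingertip pressed down on the top of the rim and moved along the counter's x; the rim goes with it unless the press is too light (then it slips).
- wheel1 (a joint): Angle of the left wheel, rad: digits 0 to 4 at 0, 0.349, 0.698, 1.047, 1.396 (20 degrees or 7.7 mm of rim each), a stop just past each end. Grows as its top rolls to the rear (counter's +x). A sprung roller clicks between digits: 2 to 3 N along the rim takes it over; let go between clicks it drops into the nearer one, but may hang if let go midway.
- wheel2 (a joint): Angle of the middle wheel, as for the left one.
- wheel3 (a joint): Angle of the right wheel, as for the left one.
- load (a joint): Travel of the load button, m: 0 up, 0.005 fully down. It springs back when let go; starts to move at about 1.5 N, fully down at 5 N.
- load_top (a point): Centre of the top of the load button's grey cap (20 mm across, in a dark collar 36 mm across), right of the wheels and in line with them, 75 mm above the bench when up; moves with the cap.
- multimeter: Black hand multimeter lying face up, 150 x 76 x 32 mm, left of the counter; origin centre of underside. Leave alone.
- solder_reel: Steel-coloured solder reel standing on end, 54 mm across, 46 high, right of the counter; origin centre of underside. Leave alone.
- flux_jar: White jar with a black cap, 48 mm across, 58 high, right of the counter; origin centre of underside. Leave alone.
- screwdriver: Screwdriver, 170 mm long, lying well to the right of the counter. Leave alone.

How it is judged (in metres and radians):
On the way, in this order (a step that is already met when the one before it is completed fails the run):
1. the three wheels rest on 3, 1 and 2, the load button up (value of joint wheel1 between 0.947 and 1.147 rad and value of joint wheel2 between 0.249 and 0.449 rad and value of joint wheel3 between 0.598 and 0.798 rad and value of joint load below 0.001 m), for 0.2 s.
2. the load button is fully down while the wheels are on the code (value of joint load above 0.0042 m and value of joint wheel1 between 0.947 and 1.147 rad and value of joint wheel2 between 0.249 and 0.449 rad and value of joint wheel3 between 0.598 and 0.798 rad), for 0.05 s.
At the end, for the whole second after the job is handed in: Wheels 1, 2 and 3 rest within 0.1 rad of digits 3, 1 and 2 (1.047, 0.349 and 0.698 rad), the load button is up again (within 1 mm), and the multimeter, solder reel, flux jar and screwdriver are within 20 mm of where they were (all of step 1 and distance of each of multimeter, solder_reel, flux_jar, screwdriver from where it was at the start of the episode below 0.02 m); the robot touches nothing.
It fails at once if more than 25 N is put on the counter, its wheels or its button (contact force between any of the fingers, the arm and counter above 25 N).
It fails at once if a bystander is moved more than 20 mm (distance of any of multimeter, solder_reel, flux_jar, screwdriver from where it was at the start of the episode above 0.02 m).
It also fails if it takes over 58 s, if anything falls off the work surface, if the arm or the gripper's body presses on something with over 40 N, if the wrist force passes 120 N, or if a joint passes its speed limit or range.

## Working session

There is one attempt and no reset: what is moved stays moved. The work goes in short steps, Python scripts to look and compute and a tool call to move; the robot and the scene stay as the last step left them, time stands still between calls to the robot, and variables do not carry over. Pictures are saved under pics/ and viewed, about 8 in all and at most 12, crops included, and the job is handed in when it is done.

Besides the shell and the picture viewer there is one more tool, called after "Request:" in YAML: its name, and indented under it one key for each argument. step_arm: Moves the arm, as the interface text tells. Its arguments: {"type":"object","properties":{"increments":{"type":"array"},"newtons":{"type":"number"}},"required":["increments"]}

```bash
mkdir -p pics; cat > h.py <<'E'
import numpy as np, cv2
from rig import env
def ray(im,u,v,z):
    K,R,t=im["camera_matrix"],cv2.Rodrigues(np.array(im["rvec"]))[0],np.array(im["tvec"]).ravel()
    c=-R.T@t; d=R.T@np.linalg.inv(K)@np.array([u,v,1.]); return c+d*(z-c[2])/d[2]
def proj(im,P):
    return cv2.projectPoints(np.array(P,float).reshape(-1,3),np.array(im["rvec"]),np.array(im["tvec"]),np.array(im["camera_matrix"]),None)[0].reshape(-1,2)
E
python3 - <<'E'
from h import *
for n in ("top","scene"):
    im=env.get_image(n); cv2.imwrite(f"pics/{n}0.png",im["color"]); np.save(f"pics/{n}0.npy",im,allow_pickle=True)
    R=cv2.Rodrigues(np.array(im["rvec"]))[0]; print(n,-R.T@np.array(im["tvec"]).ravel(),im["camera_matrix"][0])
s=env.observe(); print(s["time_s"],s["position"],s["tool_rot"],s["ft_force"],s["grip_width"],env.tips_ahead)
E
```

```text
top [0.47310788 0.03496158 1.16641278] [473.29289362   0.         327.99492602]
scene [1.54791755 0.14082656 0.84504067] [598.47691835   0.         319.06049288]
0.1 [ 0.17656157 -0.52084655  0.40417314] [[ 3.21094221e-01 -9.47047240e-01 -1.59882964e-04]
 [-9.47046399e-01 -3.21094154e-01  1.28911390e-03]
 [-1.27218925e-03 -2.62510438e-04 -9.99999156e-01]] [ 0.02102654  0.25514765 -0.82917502] 0.08559608721477424 0.1734
```

View pics/top0.png

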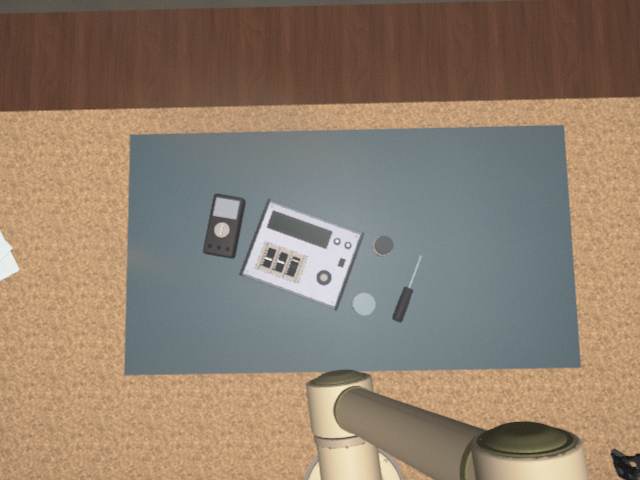

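View pics/scene0.png

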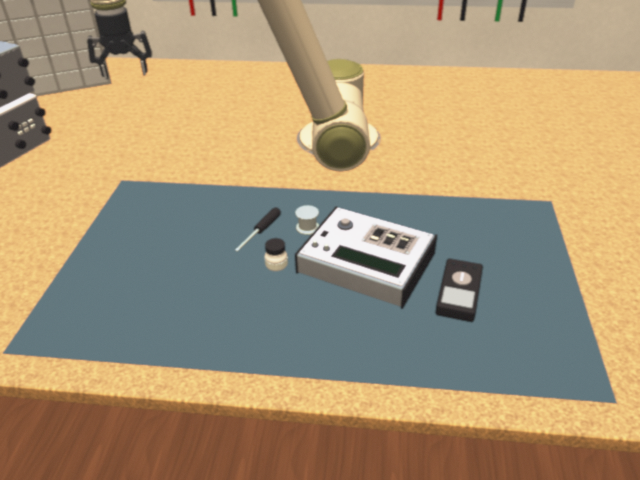

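The top view shows the counter centred near (302,253), its front towards the robot. The wheels are near (270,260), (282,262) and (294,266), and the button is near (324,278). Next I'll enlarge that area.

```bash
python3 - <<'E'
from h import *
im=env.get_image("top"); a=im["color"][190:320,230:375]
a=cv2.resize(a[40:105,15:115],None,fx=8,fy=8,interpolation=cv2.INTER_CUBIC); cv2.imwrite("pics/topc.png",a)
im=env.get_image("scene"); a=im["color"][205:265,325:425]
cv2.imwrite("pics/scenec.png",cv2.resize(a,None,fx=8,fy=8,interpolation=cv2.INTER_CUBIC))
E
```

```text
(no output)
```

View pics/topc.png

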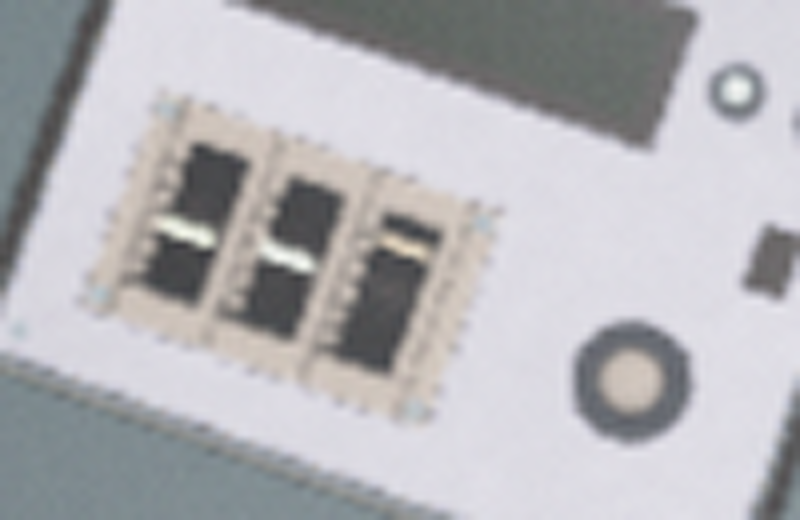

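View pics/scenec.png

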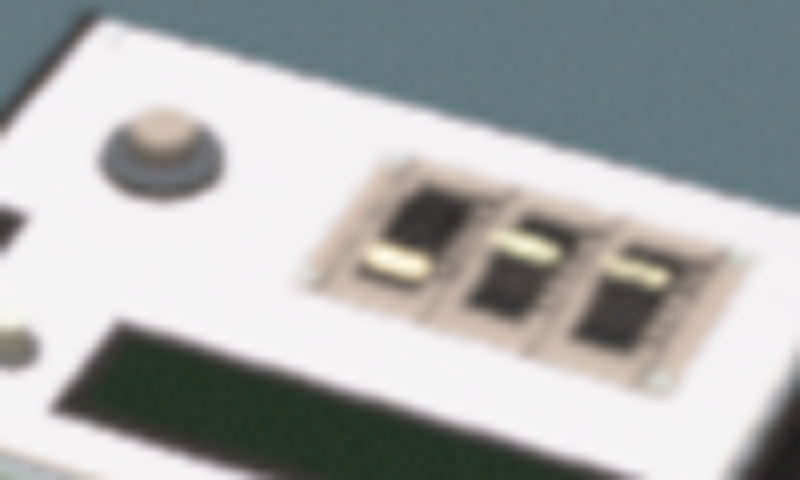

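```bash
cat >> h.py <<'E'
def up(U,V,x0=245,y0=230,k=8): return (U+.5)/k-.5+x0,(V+.5)/k-.5+y0
E
python3 - <<'E'
from h import *
from scipy.optimize import least_squares
im=np.load("pics/top0.npy",allow_pickle=True).item(); sc=np.load("pics/scene0.npy",allow_pickle=True).item()
# panel contour
m=(im["color"].min(2)>165).astype(np.uint8); m[:190]=0;m[320:]=0;m[:,:235]=0;m[:,370:]=0
c=max(cv2.findContours(m,0,2)[0],key=cv2.contourArea); P=np.array([ray(im,*p[0],.06)[:2] for p in cv2.convexHull(c)],np.float32)
r=cv2.minAreaRect(P); print("panel",r)
rim=[ray(im,*up(*p),.061) for p in [(196,222),(293,257),(389,293)]]; b=ray(im,*up(631,380),.075)
print(np.array(rim),b)
d=b-rim[0]; yaw=np.arctan2(d[0],-d[1]) 
print("yaw from line",np.degrees(yaw), np.linalg.norm(d), np.linalg.norm(rim[2]-rim[0]))
bs=ray(sc,*up(163,130,325,205),.075); print("button scene",bs)
R=np.load
for yaw in (np.radians(-19.),):
  ex=np.array([np.cos(yaw),np.sin(yaw),0])
for i,(p,q) in enumerate(zip(rim,[(187,232),(287,257),(404,245)])):
  t=np.array([p[0],p[1],.068]); o=[]
  ey=np.array([d[0],d[1],0])/-np.hypot(d[0],d[1]); ex=np.array([ey[1],-ey[0],0])
  for k in range(5):
    a=np.radians(20*(k-2)); o.append(proj(im,t+ex*22e-3*np.sin(a)+[0,0,-22e-3*(1-np.cos(a))])[0])
  print(i+1,np.round(((np.array(o)-[245,230]+.5)*8-.5),0).tolist(),"line",q)
  o2=[proj(sc,t+ex*22e-3*np.sin(a)+[0,0,-22e-3*(1-np.cos(a))])[0] for a in np.radians([-40,-20,0,20,40])]
  print("  scene",np.round(((np.array(o2)-[325,205]+.5)*8-.5),0).tolist())
print(ex,ey)
E
```

```text
panel ((0.5626158714294434, 0.11066924035549164), (0.2277270257472992, 0.18007054924964905), 69.03373718261719)
[[0.55463841 0.18688859 0.061     ]
 [0.54382531 0.15850794 0.061     ]
 [0.53275316 0.13049595 0.061     ]] [0.50564296 0.05986808 0.075     ]
yaw from line -21.093053778051623 0.1368603805996029 0.06049044278778278
button scene [0.50885821 0.05976618 0.075     ]
1 [[178.0, 267.0], [184.0, 245.0], [193.0, 220.0], [202.0, 196.0], [212.0, 176.0]] line (187, 232)
  scene [[653.0, 267.0], [644.0, 269.0], [634.0, 281.0], [623.0, 301.0], [613.0, 327.0]]
2 [[275.0, 302.0], [282.0, 280.0], [290.0, 256.0], [300.0, 232.0], [309.0, 211.0]] line (287, 257)
  scene [[545.0, 236.0], [537.0, 238.0], [526.0, 250.0], [515.0, 270.0], [504.0, 295.0]]
3 [[371.0, 338.0], [378.0, 316.0], [387.0, 292.0], [396.0, 268.0], [405.0, 247.0]] line (404, 245)
  scene [[441.0, 205.0], [432.0, 207.0], [421.0, 219.0], [409.0, 238.0], [399.0, 263.0]]
[ 0.93299717 -0.3598837   0.        ] [ 0.3598837   0.93299717 -0.        ]
```

```bash
cat >> h.py <<'E'
yaw=np.radians(-21.); EX=np.array([np.cos(yaw),np.sin(yaw),0]); EY=np.array([-np.sin(yaw),np.cos(yaw),0])
W=np.array([[.5546,.1869,.068],[.5438,.1585,.068],[.5328,.1305,.068]])
def digits(im):
    g=im["color"].astype(np.float32).mean(2); A=np.radians(np.arange(-60,61,2)); out=[]
    for w in W:
        p=np.zeros(len(A))
        for s in (-4e-3,-2e-3,0,2e-3,4e-3):
            uv=proj(im,[w+EY*s+EX*.022*np.sin(a)+[0,0,-.022*(1-np.cos(a))] for a in A]).astype(np.float32)
            p+=cv2.remap(g,uv[:,:1],uv[:,1:],cv2.INTER_LINEAR).ravel()/5
        k=np.abs(A)<np.radians(50); q=np.clip(p-110,0,None)*k; out.append((round(float((q*A).sum()/max(q.sum(),1e-6)/np.radians(20)+2),2), p[k][::5].astype(int).tolist()))
    return out
E
python3 - <<'E'
from h import *
for n in("top","scene"):
    im=np.load(f"pics/{n}0.npy",allow_pickle=True).item()
    for r in digits(im): print(n,r)
E
```

```text
top (1.55, [72, 73, 73, 118, 219, 105, 77, 73, 73, 74])
top (1.93, [75, 74, 75, 77, 164, 201, 88, 78, 75, 76])
top (4.02, [77, 76, 78, 79, 85, 89, 82, 79, 127, 186])
scene (0.94, [144, 140, 155, 184, 177, 114, 66, 64, 63, 58])
scene (1.66, [99, 97, 114, 158, 209, 190, 98, 67, 66, 59])
scene (3.93, [54, 55, 55, 54, 53, 55, 58, 74, 188, 220])
```

Request:
step_arm:
  increments:
    - {"x": -3.11,"y": -3.45,"gripper": 0}
    - {"x": -3.11,"y": -3.45}
    - {"x": -3.11,"y": -3.45}
    - {"x": -3.11,"y": -3.45}
    - {"x": -3.11,"y": -3.45}
    - {"x": -3.11,"y": -3.45}
    - {"x": -3.11,"y": -3.45}
    - {"x": -3.11,"y": -3.45}
    - {"x": -3.11,"y": -3.45}
    - {"x": -3.11,"y": -3.45}
    - {"x": -3.11,"y": -3.45,"z": 1}
    - {"x": -3.11,"y": -3.45,"z": 1}
    - {"x": -3.11,"y": -3.45,"z": 1}
    - {"x": -3.11,"y": -3.45,"z": 1}
    - {"x": -3.11,"y": -3.45,"z": 1}
    - {"x": -3.11,"y": -3.45,"z": 1}
  newtons: 30

```text
invalid input at $.increments[0]: expected keys x, y, z, wx, wy, wz, gripper
```

Request:
step_arm:
  increments:
    - {"wz": 0.1386}
    - {"wz": 0.1386}
    - {"wz": 0.1386}
    - {"wz": 0.1386}
    - {"wz": 0.1386}
    - {"x": 0}
    - {"x": 0}

```text
invalid input at $.increments[0]: expected keys x, y, z, wx, wy, wz, gripper
```

```bash
cat >> h.py <<'E'
LAT=0
def rep():
    s=env.observe(); R=np.array(s["tool_rot"]); p=np.array(s["position"])+R[:,2]*env.tips_ahead
    print("t",round(s["time_s"],2),"tip",p.round(4),"F",np.round(s["ft_force"],2),"w",round(s["grip_width"],4),"xyaw",np.degrees(np.arctan2(R[1,0],R[0,0])).round(2),"z",R[:,2].round(4))
    for i,w in enumerate(list(W)+[np.array([.507,.0598,.075])]):
        d=w-p; print(i+1,"tool-cm to go",(R.T@d*100).round(2))
E
python3 -c "
from h import *
rep(); im=env.get_image('top');s=env.get_image('scene')
a=cv2.resize(im['color'][200:310,230:360],None,fx=5,fy=5,interpolation=2);b=cv2.resize(s['color'][150:270,320:450],None,fx=5,fy=5,interpolation=2)
cv2.imwrite('pics/s1.png',b); print(proj(s,W), proj(s,np.array(env.observe()['position'])-[0,0,.1734]))"
```

```text
t 0.2 tip [ 0.1765 -0.5207  0.2309] F [-0.03  0.07  0.45] w 0.0855 xyaw -71.28 z [-1.e-04  9.e-04 -1.e+00]
1 tool-cm to go [-54.86 -58.52  16.35]
2 tool-cm to go [-52.52 -56.58  16.35]
3 tool-cm to go [-50.22 -54.64  16.35]
4 tool-cm to go [-44.36 -49.93  15.64]
[[403.83993584 239.71976989]
 [390.29117661 235.79893763]
 [377.17493814 231.90074854]] [[126.96559539  80.91298045]]
```

View pics/s1.png

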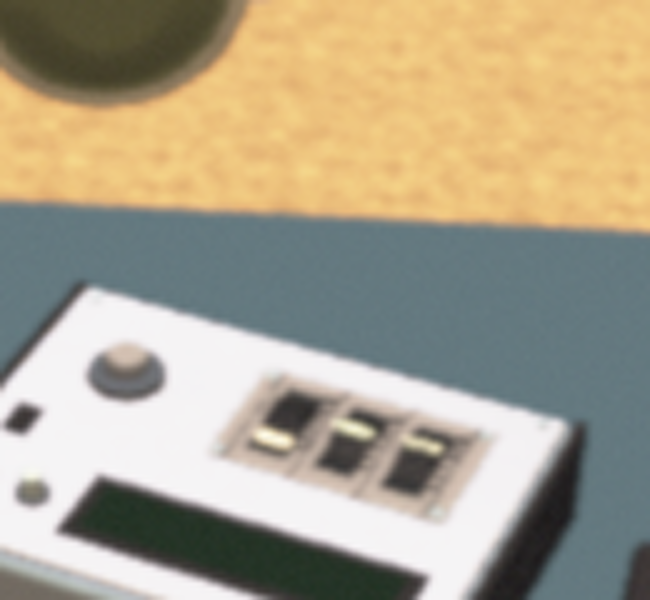

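The picture only repeats the start view, because the move was refused: every row needs all seven keys.

Request:
step_arm:
  increments:
    - {"x": -3.11,"y": -3.45,"z": 0,"wx": 0,"wy": 0,"wz": 0,"gripper": 0}
    - {"x": -3.11,"y": -3.45,"z": 0,"wx": 0,"wy": 0,"wz": 0,"gripper": 0}
    - {"x": -3.11,"y": -3.45,"z": 0,"wx": 0,"wy": 0,"wz": 0,"gripper": 0}
    - {"x": -3.11,"y": -3.45,"z": 0,"wx": 0,"wy": 0,"wz": 0,"gripper": 0}
    - {"x": -3.11,"y": -3.45,"z": 0,"wx": 0,"wy": 0,"wz": 0,"gripper": 0}
    - {"x": -3.11,"y": -3.45,"z": 0,"wx": 0,"wy": 0,"wz": 0,"gripper": 0}
    - {"x": -3.11,"y": -3.45,"z": 0,"wx": 0,"wy": 0,"wz": 0,"gripper": 0}
    - {"x": -3.11,"y": -3.45,"z": 0,"wx": 0,"wy": 0,"wz": 0,"gripper": 0}
    - {"x": -3.11,"y": -3.45,"z": 0,"wx": 0,"wy": 0,"wz": 0,"gripper": 0}
    - {"x": -3.11,"y": -3.45,"z": 0,"wx": 0,"wy": 0,"wz": 0,"gripper": 0}
    - {"x": -3.11,"y": -3.45,"z": 1,"wx": 0,"wy": 0,"wz": 0,"gripper": 0}
    - {"x": -3.11,"y": -3.45,"z": 1,"wx": 0,"wy": 0,"wz": 0,"gripper": 0}
    - {"x": -3.11,"y": -3.45,"z": 1,"wx": 0,"wy": 0,"wz": 0,"gripper": 0}
    - {"x": -3.11,"y": -3.45,"z": 1,"wx": 0,"wy": 0,"wz": 0,"gripper": 0}
    - {"x": -3.11,"y": -3.45,"z": 1,"wx": 0,"wy": 0,"wz": 0,"gripper": 0}
    - {"x": -3.11,"y": -3.45,"z": 1,"wx": 0,"wy": 0,"wz": 0,"gripper": 0}
  newtons: 30

```text
time_s: 1.9
position: [0.5402, 0.1296, 0.3443]
tool_rot: [[0.321, -0.947, 0.0], [-0.947, -0.321, -0.0], [0.0, -0.0, -1.0]]
ft_force: [0.4, -0.6, 0.0]
grip_width: 0.0002
```

Request:
step_arm:
  increments:
    - {"x": 0,"y": 0,"z": 0,"wx": 0,"wy": 0,"wz": 0.1386,"gripper": 0}
    - {"x": 0,"y": 0,"z": 0,"wx": 0,"wy": 0,"wz": 0.1386,"gripper": 0}
    - {"x": 0,"y": 0,"z": 0,"wx": 0,"wy": 0,"wz": 0.1386,"gripper": 0}
    - {"x": 0,"y": 0,"z": 0,"wx": 0,"wy": 0,"wz": 0.1386,"gripper": 0}
    - {"x": 0,"y": 0,"z": 0,"wx": 0,"wy": 0,"wz": 0.1386,"gripper": 0}
    - {"x": 0,"y": 0,"z": 0,"wx": 0,"wy": 0,"wz": 0,"gripper": 0}
    - {"x": 0,"y": 0,"z": 0,"wx": 0,"wy": 0,"wz": 0,"gripper": 0}

```text
time_s: 2.6
position: [0.5396, 0.1276, 0.3447]
tool_rot: [[-0.355, -0.935, -0.0], [-0.935, 0.355, 0.0], [0.0, 0.0, -1.0]]
ft_force: [0.2, -0.1, -0.9]
grip_width: -0.0
```

```bash
python3 -c "
from h import *
rep(); s=env.get_image('scene'); print(s['color'].shape)
b=cv2.resize(s['color'][120:270,300:450],None,fx=4,fy=4,interpolation=2)
cv2.imwrite('pics/s2.png',b); print(proj(s,W), proj(s,np.array(env.observe()['position'])-[0,0,.1734]))"
```

```text
t 2.6 tip [0.5396 0.1276 0.1713] F [ 0.24 -0.07 -0.88] w -0.0 xyaw -110.77 z [-1.e-04  0.e+00 -1.e+00]
1 tool-cm to go [-6.08  0.7  10.33]
2 tool-cm to go [-3.04  0.7  10.33]
3 tool-cm to go [-0.03  0.74 10.33]
4 tool-cm to go [7.49 0.64 9.63]
(480, 640, 3)
[[403.83993584 239.71976989]
 [390.29117661 235.79893763]
 [377.17493814 231.90074854]] [[377.66601928 193.07708996]]
```

View pics/s2.png

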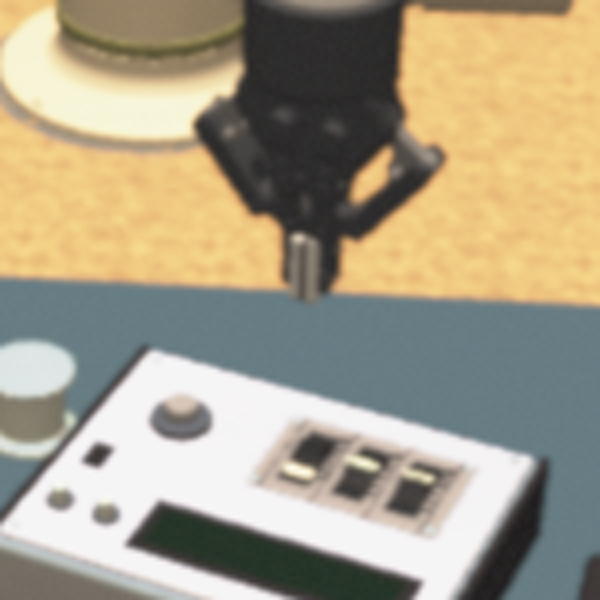

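The scene view puts the shut tip at crop (308,298), as the calibration predicts and over wheel 3. I'll go down fast first, then slowly.

Request:
step_arm:
  increments:
    - {"x": -0.03,"y": 0,"z": 2.5,"wx": 0,"wy": 0,"wz": 0,"gripper": 0}
    - {"x": 0,"y": 0,"z": 2.5,"wx": 0,"wy": 0,"wz": 0,"gripper": 0}
    - {"x": 0,"y": 0,"z": 2.5,"wx": 0,"wy": 0,"wz": 0,"gripper": 0}
    - {"x": 0,"y": 0,"z": 1.5,"wx": 0,"wy": 0,"wz": 0,"gripper": 0}
    - {"x": 0,"y": 0,"z": 0.5,"wx": 0,"wy": 0,"wz": 0,"gripper": 0}
    - {"x": 0,"y": 0,"z": 0,"wx": 0,"wy": 0,"wz": 0,"gripper": 0}
    - {"x": 0,"y": 0,"z": 0,"wx": 0,"wy": 0,"wz": 0,"gripper": 0}

```text
time_s: 3.35
position: [0.54, 0.1279, 0.2506]
tool_rot: [[-0.357, -0.934, 0.002], [-0.934, 0.357, 0.0], [-0.001, -0.001, -1.0]]
ft_force: [0.1, -1.4, 0.2]
grip_width: 0.0001
```

Request:
step_arm:
  increments:
    - {"x": 0,"y": 0,"z": 0.06,"wx": 0,"wy": 0,"wz": 0,"gripper": 0}
    - {"x": 0,"y": 0,"z": 0.06,"wx": 0,"wy": 0,"wz": 0,"gripper": 0}
    - {"x": 0,"y": 0,"z": 0.06,"wx": 0,"wy": 0,"wz": 0,"gripper": 0}
    - {"x": 0,"y": 0,"z": 0.06,"wx": 0,"wy": 0,"wz": 0,"gripper": 0}
    - {"x": 0,"y": 0,"z": 0.06,"wx": 0,"wy": 0,"wz": 0,"gripper": 0}
    - {"x": 0,"y": 0,"z": 0.06,"wx": 0,"wy": 0,"wz": 0,"gripper": 0}
    - {"x": 0,"y": 0,"z": 0.06,"wx": 0,"wy": 0,"wz": 0,"gripper": 0}
    - {"x": 0,"y": 0,"z": 0.06,"wx": 0,"wy": 0,"wz": 0,"gripper": 0}
    - {"x": 0,"y": 0,"z": 0.06,"wx": 0,"wy": 0,"wz": 0,"gripper": 0}
    - {"x": 0,"y": 0,"z": 0.06,"wx": 0,"wy": 0,"wz": 0,"gripper": 0}
    - {"x": 0,"y": 0,"z": 0.06,"wx": 0,"wy": 0,"wz": 0,"gripper": 0}
    - {"x": 0,"y": 0,"z": 0.06,"wx": 0,"wy": 0,"wz": 0,"gripper": 0}

```text
time_s: 4.55
position: [0.5397, 0.1279, 0.2425]
tool_rot: [[-0.358, -0.934, -0.0], [-0.934, 0.358, 0.0], [-0.0, 0.0, -1.0]]
ft_force: [0.2, 0.8, -0.2]
grip_width: -0.0002
```

```bash
python3 -c "
from h import *
rep()"
```

```text
t 4.55 tip [0.5397 0.1279 0.0691] F [ 0.24  0.83 -0.16] w -0.0002 xyaw -110.98 z [-0.  0. -1.]
1 tool-cm to go [-6.05  0.72  0.11]
2 tool-cm to go [-3.01  0.72  0.11]
3 tool-cm to go [0.   0.74 0.11]
4 tool-cm to go [ 7.53  0.62 -0.59]
```

Request:
step_arm:
  increments:
    - {"x": 0,"y": 0,"z": 0.06,"wx": 0,"wy": 0,"wz": 0,"gripper": 0}
    - {"x": 0,"y": 0,"z": 0.06,"wx": 0,"wy": 0,"wz": 0,"gripper": 0}
    - {"x": 0,"y": 0,"z": 0.03,"wx": 0,"wy": 0,"wz": 0,"gripper": 0}
    - {"x": 0,"y": 0,"z": 0,"wx": 0,"wy": 0,"wz": 0,"gripper": 0}

```text
time_s: 4.95
position: [0.5397, 0.1279, 0.2413]
tool_rot: [[-0.358, -0.934, 0.0], [-0.934, 0.358, -0.0], [-0.0, -0.0, -1.0]]
ft_force: [-0.8, -0.4, 3.3]
grip_width: -0.0002
```

Request:
step_arm:
  increments:
    - {"x": 0,"y": 0,"z": 0.03,"wx": 0,"wy": 0,"wz": 0,"gripper": 0}
    - {"x": 0,"y": 0,"z": 0.0,"wx": 0,"wy": 0,"wz": 0,"gripper": 0}

```text
time_s: 5.15
position: [0.5397, 0.1278, 0.2412]
tool_rot: [[-0.358, -0.934, 0.001], [-0.934, 0.358, -0.0], [-0.0, -0.001, -1.0]]
ft_force: [-1.9, -0.4, 6.0]
grip_width: 0.0004
```

Request:
step_arm:
  increments:
    - {"x": 0,"y": 0,"z": 0.03,"wx": 0,"wy": 0,"wz": 0,"gripper": 0}
    - {"x": 0,"y": 0.0,"z": 0.0,"wx": 0,"wy": 0,"wz": 0,"gripper": 0}
    - {"x": 0,"y": 0.1,"z": 0.0,"wx": 0,"wy": 0,"wz": 0,"gripper": 0}
    - {"x": 0,"y": 0.1,"z": 0.0,"wx": 0,"wy": 0,"wz": 0,"gripper": 0}
    - {"x": 0,"y": 0.1,"z": 0.0,"wx": 0,"wy": 0,"wz": 0,"gripper": 0}

```text
time_s: 5.65
position: [0.5375, 0.1287, 0.2413]
tool_rot: [[-0.358, -0.934, 0.004], [-0.934, 0.358, -0.001], [-0.001, -0.004, -1.0]]
ft_force: [1.9, -1.7, 7.7]
grip_width: -0.0001
```

Request:
step_arm:
  increments:
    - {"x": 0,"y": 0.1,"z": 0.0,"wx": 0,"wy": 0,"wz": 0,"gripper": 0}
    - {"x": 0,"y": 0.1,"z": 0.0,"wx": 0,"wy": 0,"wz": 0,"gripper": 0}
    - {"x": 0,"y": 0.1,"z": 0.0,"wx": 0,"wy": 0,"wz": 0,"gripper": 0}
    - {"x": 0,"y": 0.1,"z": 0.0,"wx": 0,"wy": 0,"wz": 0,"gripper": 0}

```text
time_s: 6.05
position: [0.5334, 0.1302, 0.2413]
tool_rot: [[-0.358, -0.934, 0.002], [-0.934, 0.358, -0.0], [-0.0, -0.002, -1.0]]
ft_force: [-0.2, -1.7, 7.9]
grip_width: 0.0003
```

Request:
step_arm:
  increments:
    - {"x": 0,"y": 0.1,"z": 0.0,"wx": 0,"wy": 0,"wz": 0,"gripper": 0}
    - {"x": 0,"y": 0.1,"z": 0.0,"wx": 0,"wy": 0,"wz": 0,"gripper": 0}
    - {"x": 0,"y": 0.1,"z": 0.0,"wx": 0,"wy": 0,"wz": 0,"gripper": 0}
    - {"x": 0,"y": 0.1,"z": 0.0,"wx": 0,"wy": 0,"wz": 0,"gripper": 0}
    - {"x": 0,"y": 0.1,"z": 0.0,"wx": 0,"wy": 0,"wz": 0,"gripper": 0}
    - {"x": 0,"y": 0.1,"z": 0.0,"wx": 0,"wy": 0,"wz": 0,"gripper": 0}
    - {"x": 0,"y": 0.1,"z": 0.0,"wx": 0,"wy": 0,"wz": 0,"gripper": 0}
    - {"x": 0,"y": 0.15,"z": 0.0,"wx": 0,"wy": 0,"wz": 0,"gripper": 0}
    - {"x": 0,"y": 0.0,"z": 0.0,"wx": 0,"wy": 0,"wz": 0,"gripper": 0}

```text
time_s: 6.95
position: [0.5253, 0.1334, 0.2412]
tool_rot: [[-0.358, -0.934, 0.002], [-0.934, 0.358, -0.0], [-0.0, -0.002, -1.0]]
ft_force: [-1.9, -0.6, 9.4]
grip_width: 0.0001
```

Request:
step_arm:
  increments:
    - {"x": 0,"y": 0,"z": -0.06,"wx": 0,"wy": 0,"wz": 0,"gripper": 0}
    - {"x": 0,"y": 0,"z": -0.06,"wx": 0,"wy": 0,"wz": 0,"gripper": 0}
    - {"x": 0,"y": 0,"z": -0.3,"wx": 0,"wy": 0,"wz": 0,"gripper": 0}
    - {"x": 0,"y": 0,"z": -1,"wx": 0,"wy": 0,"wz": 0,"gripper": 0}
    - {"x": 0,"y": 0,"z": -2,"wx": 0,"wy": 0,"wz": 0,"gripper": 0}
    - {"x": 0,"y": 0,"z": -2,"wx": 0,"wy": 0,"wz": 0,"gripper": 0}
    - {"x": 0,"y": 0,"z": -2,"wx": 0,"wy": 0,"wz": 0,"gripper": 0}
    - {"x": 0,"y": 0,"z": 0,"wx": 0,"wy": 0,"wz": 0,"gripper": 0}

```text
time_s: 7.75
position: [0.5255, 0.1335, 0.3175]
tool_rot: [[-0.358, -0.934, 0.005], [-0.934, 0.358, 0.0], [-0.002, -0.005, -1.0]]
ft_force: [0.5, -0.0, 0.2]
grip_width: 0.0001
```

```bash
python3 -c "
from h import *
rep(); s=env.get_image('scene');
for r in digits(s): print(r)
b=cv2.resize(s['color'][215:255,355:420],None,fx=9,fy=9,interpolation=2)
cv2.imwrite('pics/s3.png',b)"
```

```text
t 7.75 tip [0.5264 0.1335 0.1441] F [ 0.5  -0.01  0.17] w 0.0001 xyaw -110.98 z [ 5.4e-03  2.0e-04 -1.0e+00]
1 tool-cm to go [-5.97 -0.68  7.62]
2 tool-cm to go [-2.94 -0.69  7.62]
3 tool-cm to go [ 0.07 -0.67  7.61]
4 tool-cm to go [ 7.6  -0.79  6.9 ]
(0.94, [148, 144, 159, 189, 182, 117, 68, 66, 65, 61])
(1.64, [102, 100, 118, 163, 214, 194, 101, 69, 68, 60])
(1.73, [95, 95, 110, 152, 208, 202, 110, 69, 69, 62])
```

View pics/s3.png

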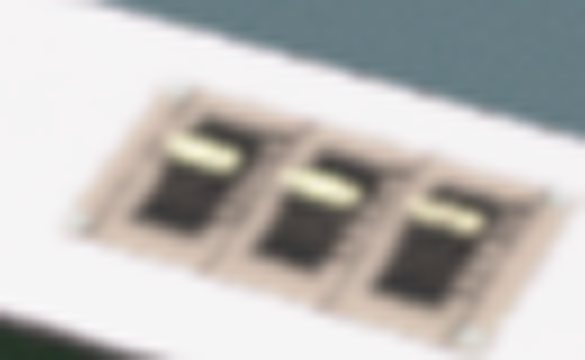

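Seen from the rear (wheel 3 is on the left), wheel 3's line at (203,152) now sits like wheel 2's at (320,186), so both are on digit 2. Wheel 2 is next.

Request:
step_arm:
  increments:
    - {"x": -1.5,"y": -0.55,"z": 0,"wx": 0,"wy": 0,"wz": 0,"gripper": 0}
    - {"x": -1.44,"y": -0.52,"z": 0,"wx": 0,"wy": 0,"wz": 0,"gripper": 0}
    - {"x": 0,"y": 0,"z": 2.5,"wx": 0,"wy": 0,"wz": 0,"gripper": 0}
    - {"x": 0,"y": 0,"z": 2.5,"wx": 0,"wy": 0,"wz": 0,"gripper": 0}
    - {"x": 0,"y": 0,"z": 1.4,"wx": 0,"wy": 0,"wz": 0,"gripper": 0}
    - {"x": 0,"y": 0,"z": 0.5,"wx": 0,"wy": 0,"wz": 0,"gripper": 0}
    - {"x": 0,"y": 0,"z": 0,"wx": 0,"wy": 0,"wz": 0,"gripper": 0}
    - {"x": 0,"y": 0,"z": 0,"wx": 0,"wy": 0,"wz": 0,"gripper": 0}

```text
time_s: 8.6
position: [0.5459, 0.1571, 0.2461]
tool_rot: [[-0.358, -0.934, 0.001], [-0.934, 0.358, 0.0], [-0.0, -0.001, -1.0]]
ft_force: [0.2, -0.2, 0.4]
grip_width: 0.0001
```

```bash
python3 -c "
from h import *
rep()"
```

```text
t 8.6 tip [0.546  0.1571 0.0727] F [ 0.24 -0.22  0.36] w 0.0001 xyaw -110.98 z [ 7.e-04  1.e-04 -1.e+00]
1 tool-cm to go [-3.09  0.27  0.47]
2 tool-cm to go [-0.05  0.26  0.47]
3 tool-cm to go [2.95 0.28 0.46]
4 tool-cm to go [10.48  0.16 -0.24]
```

Request:
step_arm:
  increments:
    - {"x": 0,"y": -0.1,"z": 0.06,"wx": 0,"wy": 0,"wz": 0,"gripper": 0}
    - {"x": 0,"y": 0,"z": 0.06,"wx": 0,"wy": 0,"wz": 0,"gripper": 0}
    - {"x": 0,"y": 0,"z": 0.06,"wx": 0,"wy": 0,"wz": 0,"gripper": 0}
    - {"x": 0,"y": 0,"z": 0.06,"wx": 0,"wy": 0,"wz": 0,"gripper": 0}
    - {"x": 0,"y": 0,"z": 0.06,"wx": 0,"wy": 0,"wz": 0,"gripper": 0}
    - {"x": 0,"y": 0,"z": 0.06,"wx": 0,"wy": 0,"wz": 0,"gripper": 0}
    - {"x": 0,"y": 0,"z": 0.06,"wx": 0,"wy": 0,"wz": 0,"gripper": 0}
    - {"x": 0,"y": 0,"z": 0.06,"wx": 0,"wy": 0,"wz": 0,"gripper": 0}
    - {"x": 0,"y": 0,"z": 0.03,"wx": 0,"wy": 0,"wz": 0,"gripper": 0}
    - {"x": 0,"y": 0,"z": 0,"wx": 0,"wy": 0,"wz": 0,"gripper": 0}

```text
time_s: 9.6
position: [0.5468, 0.1567, 0.2414]
tool_rot: [[-0.358, -0.934, 0.001], [-0.934, 0.358, -0.0], [-0.0, -0.001, -1.0]]
ft_force: [-1.2, 0.1, 7.3]
grip_width: -0.0004
```

Request:
step_arm:
  increments:
    - {"x": 0,"y": 0,"z": 0.01,"wx": 0,"wy": 0,"wz": 0,"gripper": 0}
    - {"x": 0,"y": 0.1,"z": 0,"wx": 0,"wy": 0,"wz": 0,"gripper": 0}
    - {"x": 0,"y": 0.1,"z": 0,"wx": 0,"wy": 0,"wz": 0,"gripper": 0}
    - {"x": 0,"y": 0.1,"z": 0,"wx": 0,"wy": 0,"wz": 0,"gripper": 0}
    - {"x": 0,"y": 0.1,"z": 0,"wx": 0,"wy": 0,"wz": 0,"gripper": 0}
    - {"x": 0,"y": 0.1,"z": 0,"wx": 0,"wy": 0,"wz": 0,"gripper": 0}
    - {"x": 0,"y": 0.1,"z": 0,"wx": 0,"wy": 0,"wz": 0,"gripper": 0}
    - {"x": 0,"y": 0.1,"z": 0,"wx": 0,"wy": 0,"wz": 0,"gripper": 0}
    - {"x": 0,"y": 0.09,"z": 0,"wx": 0,"wy": 0,"wz": 0,"gripper": 0}
    - {"x": 0,"y": 0,"z": 0,"wx": 0,"wy": 0,"wz": 0,"gripper": 0}

```text
time_s: 10.6
position: [0.5394, 0.1595, 0.2413]
tool_rot: [[-0.358, -0.934, 0.002], [-0.934, 0.358, -0.0], [-0.0, -0.002, -1.0]]
ft_force: [-0.8, -1.2, 7.2]
grip_width: 0.0003
```

Request:
step_arm:
  increments:
    - {"x": 0,"y": 0,"z": -0.06,"wx": 0,"wy": 0,"wz": 0,"gripper": 0}
    - {"x": 0,"y": 0,"z": -0.06,"wx": 0,"wy": 0,"wz": 0,"gripper": 0}
    - {"x": 0,"y": 0,"z": -0.3,"wx": 0,"wy": 0,"wz": 0,"gripper": 0}
    - {"x": 0,"y": 0,"z": -1,"wx": 0,"wy": 0,"wz": 0,"gripper": 0}
    - {"x": 0,"y": 0,"z": -2,"wx": 0,"wy": 0,"wz": 0,"gripper": 0}
    - {"x": 0,"y": 0,"z": -2,"wx": 0,"wy": 0,"wz": 0,"gripper": 0}
    - {"x": 0,"y": 0,"z": -2,"wx": 0,"wy": 0,"wz": 0,"gripper": 0}
    - {"x": 0,"y": 0,"z": 0,"wx": 0,"wy": 0,"wz": 0,"gripper": 0}

```text
time_s: 11.4
position: [0.5396, 0.1596, 0.3176]
tool_rot: [[-0.358, -0.934, 0.006], [-0.934, 0.358, 0.0], [-0.002, -0.005, -1.0]]
ft_force: [1.7, 0.5, -0.9]
grip_width: 0.0002
```

```bash
python3 -c "
from h import *
rep(); s=env.get_image('scene');
for r in digits(s): print(r)"
```

```text
t 11.4 tip [0.5405 0.1597 0.1442] F [ 1.73  0.5  -0.87] w 0.0002 xyaw -110.98 z [ 5.6e-03  5.0e-04 -1.0e+00]
1 tool-cm to go [-3.03 -0.3   7.63]
2 tool-cm to go [ 0.01 -0.31  7.63]
3 tool-cm to go [ 3.02 -0.28  7.62]
4 tool-cm to go [10.54 -0.41  6.9 ]
(0.94, [148, 144, 159, 189, 181, 117, 68, 65, 65, 61])
(0.4, [147, 152, 153, 138, 98, 65, 61, 67, 68, 62])
(1.74, [94, 94, 109, 151, 207, 202, 110, 69, 69, 61])
```

Request:
step_arm:
  increments:
    - {"x": -1.5,"y": 0.15,"z": 0,"wx": 0,"wy": 0,"wz": 0,"gripper": 0}
    - {"x": -1.53,"y": 0.15,"z": 0,"wx": 0,"wy": 0,"wz": 0,"gripper": 0}
    - {"x": 0,"y": 0,"z": 2.5,"wx": 0,"wy": 0,"wz": 0,"gripper": 0}
    - {"x": 0,"y": 0,"z": 2.5,"wx": 0,"wy": 0,"wz": 0,"gripper": 0}
    - {"x": 0,"y": 0,"z": 1.4,"wx": 0,"wy": 0,"wz": 0,"gripper": 0}
    - {"x": 0,"y": 0,"z": 0.5,"wx": 0,"wy": 0,"wz": 0,"gripper": 0}
    - {"x": 0,"y": 0,"z": 0,"wx": 0,"wy": 0,"wz": 0,"gripper": 0}
    - {"x": 0,"y": 0,"z": 0,"wx": 0,"wy": 0,"wz": 0,"gripper": 0}

```text
time_s: 12.25
position: [0.5476, 0.1893, 0.2461]
tool_rot: [[-0.358, -0.934, 0.001], [-0.934, 0.358, 0.0], [-0.0, -0.001, -1.0]]
ft_force: [-0.1, 0.1, -0.5]
grip_width: 0.0001
```

Request:
step_arm:
  increments:
    - {"x": 0,"y": 0,"z": 0.06,"wx": 0,"wy": 0,"wz": 0,"gripper": 0}
    - {"x": 0,"y": 0,"z": 0.06,"wx": 0,"wy": 0,"wz": 0,"gripper": 0}
    - {"x": 0,"y": 0,"z": 0.06,"wx": 0,"wy": 0,"wz": 0,"gripper": 0}
    - {"x": 0,"y": 0,"z": 0.06,"wx": 0,"wy": 0,"wz": 0,"gripper": 0}
    - {"x": 0,"y": 0,"z": 0.06,"wx": 0,"wy": 0,"wz": 0,"gripper": 0}
    - {"x": 0,"y": 0,"z": 0.06,"wx": 0,"wy": 0,"wz": 0,"gripper": 0}
    - {"x": 0,"y": 0,"z": 0.06,"wx": 0,"wy": 0,"wz": 0,"gripper": 0}
    - {"x": 0,"y": 0,"z": 0.06,"wx": 0,"wy": 0,"wz": 0,"gripper": 0}
    - {"x": 0,"y": 0,"z": 0.03,"wx": 0,"wy": 0,"wz": 0,"gripper": 0}
    - {"x": 0,"y": 0,"z": 0,"wx": 0,"wy": 0,"wz": 0,"gripper": 0}

```text
time_s: 13.25
position: [0.5476, 0.1887, 0.2413]
tool_rot: [[-0.358, -0.934, 0.002], [-0.934, 0.358, -0.0], [-0.0, -0.002, -1.0]]
ft_force: [-0.1, -1.5, 5.6]
grip_width: 0.0002
```

Request:
step_arm:
  increments:
    - {"x": 0,"y": 0,"z": 0.02,"wx": 0,"wy": 0,"wz": 0,"gripper": 0}
    - {"x": 0,"y": -0.1,"z": 0,"wx": 0,"wy": 0,"wz": 0,"gripper": 0}
    - {"x": 0,"y": -0.1,"z": 0,"wx": 0,"wy": 0,"wz": 0,"gripper": 0}
    - {"x": 0,"y": -0.1,"z": 0,"wx": 0,"wy": 0,"wz": 0,"gripper": 0}
    - {"x": 0,"y": -0.1,"z": 0,"wx": 0,"wy": 0,"wz": 0,"gripper": 0}
    - {"x": 0,"y": -0.1,"z": 0,"wx": 0,"wy": 0,"wz": 0,"gripper": 0}
    - {"x": 0,"y": -0.1,"z": 0,"wx": 0,"wy": 0,"wz": 0,"gripper": 0}
    - {"x": 0,"y": -0.1,"z": 0,"wx": 0,"wy": 0,"wz": 0,"gripper": 0}
    - {"x": 0,"y": -0.1,"z": 0,"wx": 0,"wy": 0,"wz": 0,"gripper": 0}
    - {"x": 0,"y": -0.1,"z": 0,"wx": 0,"wy": 0,"wz": 0,"gripper": 0}
    - {"x": 0,"y": -0.1,"z": 0,"wx": 0,"wy": 0,"wz": 0,"gripper": 0}
    - {"x": 0,"y": -0.15,"z": 0,"wx": 0,"wy": 0,"wz": 0,"gripper": 0}
    - {"x": 0,"y": 0,"z": 0,"wx": 0,"wy": 0,"wz": 0,"gripper": 0}

```text
time_s: 14.55
position: [0.5582, 0.1847, 0.2413]
tool_rot: [[-0.358, -0.934, 0.001], [-0.934, 0.358, 0.0], [-0.0, -0.001, -1.0]]
ft_force: [-2.2, -1.5, 7.9]
grip_width: 0.0
```

Request:
step_arm:
  increments:
    - {"x": 0,"y": 0,"z": -0.06,"wx": 0,"wy": 0,"wz": 0,"gripper": 0}
    - {"x": 0,"y": 0,"z": -0.06,"wx": 0,"wy": 0,"wz": 0,"gripper": 0}
    - {"x": 0,"y": 0,"z": -0.3,"wx": 0,"wy": 0,"wz": 0,"gripper": 0}
    - {"x": 0,"y": 0,"z": -1,"wx": 0,"wy": 0,"wz": 0,"gripper": 0}
    - {"x": 0,"y": 0,"z": -2,"wx": 0,"wy": 0,"wz": 0,"gripper": 0}
    - {"x": 0,"y": 0,"z": -2,"wx": 0,"wy": 0,"wz": 0,"gripper": 0}
    - {"x": 0,"y": 0,"z": -2,"wx": 0,"wy": 0,"wz": 0,"gripper": 0}
    - {"x": 0,"y": 0,"z": 0,"wx": 0,"wy": 0,"wz": 0,"gripper": 0}

```text
time_s: 15.35
position: [0.5584, 0.1849, 0.3177]
tool_rot: [[-0.358, -0.934, 0.006], [-0.934, 0.358, 0.001], [-0.003, -0.005, -1.0]]
ft_force: [0.0, -0.8, 0.1]
grip_width: -0.0001
```

```bash
python3 -c "
from h import *
rep(); s=env.get_image('scene')
for r in digits(s): print(r)
b=cv2.resize(s['color'][215:255,355:420],None,fx=9,fy=9,interpolation=2)
cv2.imwrite('pics/s4.png',b)"
```

```text
t 15.35 tip [0.5594 0.185  0.1443] F [ 0.03 -0.75  0.09] w -0.0001 xyaw -110.97 z [ 5.8e-03  7.0e-04 -1.0e+00]
1 tool-cm to go [0.01 0.55 7.62]
2 tool-cm to go [3.05 0.54 7.61]
3 tool-cm to go [6.06 0.57 7.61]
4 tool-cm to go [13.58  0.44  6.89]
(2.85, [58, 58, 57, 54, 58, 102, 213, 220, 98, 62])
(0.4, [146, 151, 153, 138, 98, 64, 61, 66, 68, 62])
(1.74, [94, 94, 109, 151, 207, 202, 110, 68, 69, 61])
```

View pics/s4.png

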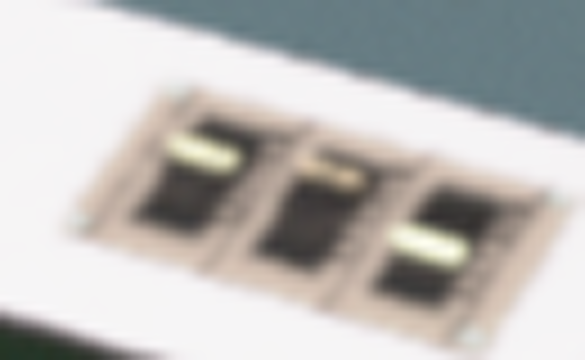

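The lines look right: wheel 3 at (203,152) is on 2, wheel 2 at (333,172) on 1 and wheel 1 at (430,243) on 3. I'll move over the button and check from the top camera.

Request:
step_arm:
  increments:
    - {"x": 3.4,"y": 0.11,"z": 0,"wx": 0,"wy": 0,"wz": 0,"gripper": 0}
    - {"x": 3.4,"y": 0.11,"z": 0,"wx": 0,"wy": 0,"wz": 0,"gripper": 0}
    - {"x": 3.4,"y": 0.11,"z": 0,"wx": 0,"wy": 0,"wz": 0,"gripper": 0}
    - {"x": 3.38,"y": 0.11,"z": 0,"wx": 0,"wy": 0,"wz": 0,"gripper": 0}
    - {"x": 0,"y": 0,"z": 0,"wx": 0,"wy": 0,"wz": 0,"gripper": 0}
    - {"x": 0,"y": 0,"z": 0,"wx": 0,"wy": 0,"wz": 0,"gripper": 0}

```text
time_s: 16.0
position: [0.5053, 0.0592, 0.314]
tool_rot: [[-0.359, -0.933, -0.001], [-0.933, 0.359, 0.0], [-0.0, 0.001, -1.0]]
ft_force: [0.8, 0.0, 0.1]
grip_width: 0.0
```

```bash
python3 -c "
from h import *
rep(); s=env.get_image('scene');t=env.get_image('top')
for r in digits(s)+digits(t): print(r)
b=cv2.resize(s['color'][175:260,320:420],None,fx=5,fy=5,interpolation=2)
c=cv2.resize(t['color'][230:290,245:345],None,fx=5,fy=5,interpolation=2)
cv2.imwrite('pics/s5.png',np.vstack([b,c])[:, :])"
```

```text
t 16.0 tip [0.5051 0.0593 0.1406] F [0.82 0.   0.11] w 0.0 xyaw -111.06 z [-1.e-03  4.e-04 -1.e+00]
1 tool-cm to go [-13.69  -0.04   7.26]
2 tool-cm to go [-10.65  -0.05   7.26]
3 tool-cm to go [-7.64 -0.03  7.26]
4 tool-cm to go [-0.11 -0.16  6.56]
(2.85, [58, 58, 57, 55, 58, 102, 213, 219, 99, 63])
(0.39, [147, 151, 153, 137, 98, 63, 62, 66, 68, 62])
(1.73, [95, 94, 109, 151, 207, 202, 110, 68, 69, 62])
(3.0, [73, 74, 72, 75, 80, 82, 129, 203, 92, 72])
(2.47, [141, 143, 151, 160, 165, 170, 178, 194, 198, 201])
(2.37, [156, 152, 155, 159, 166, 172, 177, 188, 194, 200])
```

View pics/s5.png

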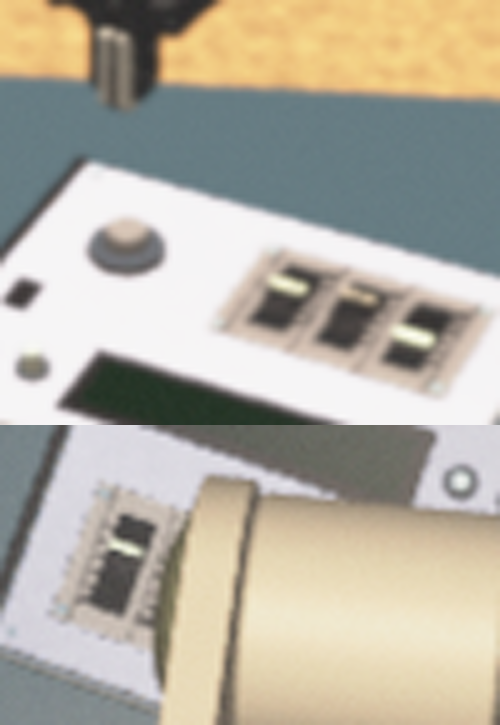

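Wheel 1 reads 3.00 from the top, but the arm hides wheels 2 and 3. I'll step aside for a moment to confirm them.

Request:
step_arm:
  increments:
    - {"x": 4,"y": 0,"z": 0,"wx": 0,"wy": 0,"wz": 0,"gripper": 0}
    - {"x": 4,"y": 0,"z": 0,"wx": 0,"wy": 0,"wz": 0,"gripper": 0}
    - {"x": 0,"y": 0,"z": 0,"wx": 0,"wy": 0,"wz": 0,"gripper": 0}

```text
time_s: 16.4
position: [0.4762, -0.0171, 0.3142]
tool_rot: [[-0.36, -0.933, -0.001], [-0.933, 0.36, -0.0], [0.001, 0.001, -1.0]]
ft_force: [-0.2, 0.5, -0.1]
grip_width: 0.0
```

```bash
python3 -c "
from h import *
t=env.get_image('top')
for r in digits(t): print(r)"
```

```text
(3.0, [71, 70, 71, 73, 79, 81, 128, 203, 89, 71])
(0.92, [73, 76, 158, 188, 90, 84, 79, 75, 74, 75])
(1.99, [77, 76, 77, 79, 139, 212, 95, 77, 76, 76])
```

Request:
step_arm:
  increments:
    - {"x": -4,"y": -0.1,"z": 0,"wx": 0,"wy": 0,"wz": 0,"gripper": 0}
    - {"x": -4.05,"y": -0.05,"z": 0,"wx": 0,"wy": 0,"wz": 0,"gripper": 0}
    - {"x": 0,"y": 0,"z": 2.5,"wx": 0,"wy": 0,"wz": 0,"gripper": 0}
    - {"x": 0,"y": 0,"z": 2.0,"wx": 0,"wy": 0,"wz": 0,"gripper": 0}
    - {"x": 0,"y": 0,"z": 1,"wx": 0,"wy": 0,"wz": 0,"gripper": 0}
    - {"x": 0,"y": 0,"z": 0.4,"wx": 0,"wy": 0,"wz": 0,"gripper": 0}
    - {"x": 0,"y": 0,"z": 0,"wx": 0,"wy": 0,"wz": 0,"gripper": 0}
    - {"x": 0,"y": 0,"z": 0,"wx": 0,"wy": 0,"wz": 0,"gripper": 0}

```text
time_s: 17.25
position: [0.5072, 0.0595, 0.2562]
tool_rot: [[-0.358, -0.934, 0.001], [-0.934, 0.358, -0.0], [-0.0, -0.001, -1.0]]
ft_force: [0.2, 0.3, -0.1]
grip_width: 0.0001
```

```bash
python3 -c "
from h import *
rep()"
```

```text
t 17.25 tip [0.5074 0.0595 0.0828] F [ 0.18  0.28 -0.11] w 0.0001 xyaw -110.98 z [ 1.4e-03 -1.0e-04 -1.0e+00]
1 tool-cm to go [-13.58   0.16   1.49]
2 tool-cm to go [-10.54   0.15   1.49]
3 tool-cm to go [-7.54  0.18  1.49]
4 tool-cm to go [-0.01  0.05  0.78]
```

Request:
step_arm:
  increments:
    - {"x": 0,"y": 0,"z": 0.06,"wx": 0,"wy": 0,"wz": 0,"gripper": 0}
    - {"x": 0,"y": 0,"z": 0.06,"wx": 0,"wy": 0,"wz": 0,"gripper": 0}
    - {"x": 0,"y": 0,"z": 0.06,"wx": 0,"wy": 0,"wz": 0,"gripper": 0}
    - {"x": 0,"y": 0,"z": 0.06,"wx": 0,"wy": 0,"wz": 0,"gripper": 0}
    - {"x": 0,"y": 0,"z": 0.06,"wx": 0,"wy": 0,"wz": 0,"gripper": 0}
    - {"x": 0,"y": 0,"z": 0.06,"wx": 0,"wy": 0,"wz": 0,"gripper": 0}
    - {"x": 0,"y": 0,"z": 0.06,"wx": 0,"wy": 0,"wz": 0,"gripper": 0}
    - {"x": 0,"y": 0,"z": 0.06,"wx": 0,"wy": 0,"wz": 0,"gripper": 0}
    - {"x": 0,"y": 0,"z": 0.06,"wx": 0,"wy": 0,"wz": 0,"gripper": 0}
    - {"x": 0,"y": 0,"z": 0.06,"wx": 0,"wy": 0,"wz": 0,"gripper": 0}
    - {"x": 0,"y": 0,"z": 0.06,"wx": 0,"wy": 0,"wz": 0,"gripper": 0}
    - {"x": 0,"y": 0,"z": 0.06,"wx": 0,"wy": 0,"wz": 0,"gripper": 0}
    - {"x": 0,"y": 0,"z": 0.06,"wx": 0,"wy": 0,"wz": 0,"gripper": 0}
    - {"x": 0,"y": 0,"z": 0.06,"wx": 0,"wy": 0,"wz": 0,"gripper": 0}
    - {"x": 0,"y": 0,"z": 0.06,"wx": 0,"wy": 0,"wz": 0,"gripper": 0}
    - {"x": 0,"y": 0,"z": 0.06,"wx": 0,"wy": 0,"wz": 0,"gripper": 0}
    - {"x": 0,"y": 0,"z": 0,"wx": 0,"wy": 0,"wz": 0,"gripper": 0}

```text
time_s: 18.95
position: [0.5069, 0.0595, 0.246]
tool_rot: [[-0.358, -0.934, 0.0], [-0.934, 0.358, -0.0], [-0.0, -0.0, -1.0]]
ft_force: [-0.7, 0.4, 3.5]
grip_width: 0.0001
```

Request:
step_arm:
  increments:
    - {"x": 0,"y": 0,"z": 0.06,"wx": 0,"wy": 0,"wz": 0,"gripper": 0}
    - {"x": 0,"y": 0,"z": 0.06,"wx": 0,"wy": 0,"wz": 0,"gripper": 0}
    - {"x": 0,"y": 0,"z": 0.06,"wx": 0,"wy": 0,"wz": 0,"gripper": 0}
    - {"x": 0,"y": 0,"z": 0.06,"wx": 0,"wy": 0,"wz": 0,"gripper": 0}
    - {"x": 0,"y": 0,"z": 0.05,"wx": 0,"wy": 0,"wz": 0,"gripper": 0}
    - {"x": 0,"y": 0,"z": 0,"wx": 0,"wy": 0,"wz": 0,"gripper": 0}

```text
time_s: 19.55
position: [0.5069, 0.0595, 0.2434]
tool_rot: [[-0.358, -0.934, 0.0], [-0.934, 0.358, -0.0], [-0.0, -0.0, -1.0]]
ft_force: [-2.0, -0.9, 8.2]
grip_width: -0.0001
```

Request:
step_arm:
  increments:
    - {"x": 0,"y": 0,"z": 0.02,"wx": 0,"wy": 0,"wz": 0,"gripper": 0}
    - {"x": 0,"y": 0,"z": 0,"wx": 0,"wy": 0,"wz": 0,"gripper": 0}
    - {"x": 0,"y": 0,"z": 0,"wx": 0,"wy": 0,"wz": 0,"gripper": 0}

```text
time_s: 19.85
position: [0.5069, 0.0595, 0.2434]
tool_rot: [[-0.358, -0.934, 0.001], [-0.934, 0.358, -0.0], [-0.0, -0.001, -1.0]]
ft_force: [-2.7, 0.5, 9.6]
grip_width: 0.0001
```

The button has bottomed: the height doesn't change while the force rises to 9.6 N. I'll lift off and move clear.

Request:
step_arm:
  increments:
    - {"x": 0,"y": 0,"z": -0.06,"wx": 0,"wy": 0,"wz": 0,"gripper": 0}
    - {"x": 0,"y": 0,"z": -0.1,"wx": 0,"wy": 0,"wz": 0,"gripper": 0}
    - {"x": 0,"y": 0,"z": -0.2,"wx": 0,"wy": 0,"wz": 0,"gripper": 0}
    - {"x": 0,"y": 0,"z": -0.3,"wx": 0,"wy": 0,"wz": 0,"gripper": 0}
    - {"x": 0,"y": 0,"z": -1,"wx": 0,"wy": 0,"wz": 0,"gripper": 0}
    - {"x": 0,"y": 0,"z": -2,"wx": 0,"wy": 0,"wz": 0,"gripper": 0}
    - {"x": 0,"y": 0,"z": -3,"wx": 0,"wy": 0,"wz": 0,"gripper": 0}
    - {"x": 0,"y": 0,"z": -3,"wx": 0,"wy": 0,"wz": 0,"gripper": 0}
    - {"x": 4,"y": 0,"z": 0,"wx": 0,"wy": 0,"wz": 0,"gripper": 0}
    - {"x": 4,"y": 0,"z": 0,"wx": 0,"wy": 0,"wz": 0,"gripper": 0}
    - {"x": 4,"y": 0,"z": 0,"wx": 0,"wy": 0,"wz": 0,"gripper": 0}
    - {"x": 0,"y": 0,"z": 0,"wx": 0,"wy": 0,"wz": 0,"gripper": 0}
    - {"x": 0,"y": 0,"z": 0,"wx": 0,"wy": 0,"wz": 0,"gripper": 0}

```text
time_s: 21.15
position: [0.4638, -0.053, 0.3399]
tool_rot: [[-0.36, -0.933, 0.0], [-0.933, 0.36, 0.0], [-0.0, -0.0, -1.0]]
ft_force: [-0.2, 0.2, 0.3]
grip_width: -0.0001
```

```bash
python3 -c "
from h import *
s=env.get_image('scene');t=env.get_image('top')
for r in digits(t): print(r)
print(env.observe()['ft_force'])
b=cv2.resize(s['color'][170:330,230:490],None,fx=3,fy=3,interpolation=2)
cv2.imwrite('pics/s6.png',b)"
```

```text
(3.0, [71, 70, 71, 73, 78, 81, 128, 202, 91, 71])
(0.92, [73, 75, 157, 187, 90, 84, 79, 75, 72, 73])
(1.99, [76, 74, 76, 77, 139, 212, 95, 78, 76, 77])
[-0.18538717 -0.08473323  0.16546199]
```

View pics/s6.png

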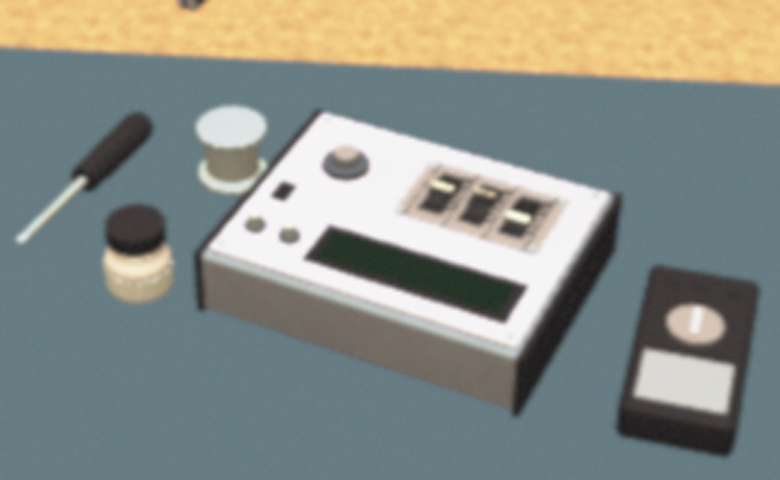

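The wheels show 3-1-2 and the button at (346,157) is up. The bystanders are where they were, and the arm is clear, so I'm handing in.

```bash
python3 -c "
from rig import env
print(env.close_job())"
```

```text
the job is handed in; nothing more can be done
None
```

I dialled 3-1-2, pressed the load button fully down, let it come up, and handed the job in at about 21 s of the 58 s allowed; no verdict came back.

- **Wheels:** They started at about 1.5 (hanging between clicks), 2 and 4. I rolled each with the shut fingertip at about 6–9 N. After the press the top camera read 3.00, 0.92 and 1.99, the same as before it.
- **Button:** It stopped moving 4.9 mm below where I reckoned the cap's top to be. The force rose to 9.6 N with no further travel, so I took that as fully down. It looked up again in the last picture.
- **Bystanders:** The multimeter, reel, jar and screwdriver looked unmoved by eye; I did not measure them. The arm was clear, with no contact force.
- **Disagreements:** The scene camera's automatic digit reading ran low, for example 0.4 for wheel 2, because it sees the rims from the far side. I relied on the top camera and the pictures instead. My first move call was refused for missing keys and moved nothing.

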